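# Tip the tall carton over and seat it against the sprung labelling stop

### The job

Tip the tall pink carton over towards the labelling stop, so that it lies on its broad face, by pushing high on its side with the robot's fingers; do not lift it, and have it flat before it meets the stop. Then slide it end-on against the sprung bumper until it lies square to it, and go on gently until the bumper has given about 7 mm on its springs, never more than 12 mm, and hold that for a second. Back off with the carton left flat and touching the bumper, and leave the small pots and bottles around alone.

Things in the scene. Friction and masses are not known exactly. Their poses are not given: they have to be found in the camera images.
- carton: tall closed pink carton, 61 (x) by 156 (y) by 210 (z) mm, 0.3 to 0.65 kg, upright on the table. Origin: centre of its underside; z runs up to its top, +x points to the labelling stop, within 0.1 rad of the stop's x. Pushed high on its -x face it tips over its lower +x edge, from about 0.3 rad on by itself, onto its +x broad face, top towards the stop
- carton_center (a point): middle of the carton, 105 mm along its z from the underside, same axes. Lying on its broad face the carton is 61 mm high, its underside faces the robot, and it slides flat on the table against some 1 to 5 N of friction (more if the fingers also bear down on it)
- jig: labelling stop fixed to the table: aluminium rail plate 40 (x) by 124 (y) mm, 15 high, carrying a grey carriage (71 high with its black knob) and in front a sprung bumper bar. Origin: on the table, 48 mm in front of the plate's front edge, on its centre line; x points away from the robot, the way the bumper is pushed in. The carton stands with its centre 270 to 300 mm in front of the origin, within 20 mm of the centre line
- bumper_zone (a point): 15 mm behind (+x of) the jig's origin, 35 mm up, jig axes: middle of the zone where the bumper's black rubber face may be. It is 120 wide, 14 to 56 mm above the table, square to jig x. The carriage is clamped differently each time and this is not measured: the unloaded face lies up to 15 mm before or behind this point. It yields along +x, 1 N per mm, damped, up to 17 mm
- powder_jar: bystander, loose, to be left alone: clear jar with white lid, 52 across, 45 high mm; origin at the centre of its underside
- dappen_dish: bystander, loose, to be left alone: small white six-sided dish, 52 across, 21 high mm; origin at the centre of its underside
- polish_grey: bystander, loose, to be left alone: grey polish bottle with gold cap, 27x34, 88 high mm; origin at the centre of its underside
- pigment_1: bystander, loose, to be left alone: little pink pot with white lid, 32 across, 23 high mm; origin at the centre of its underside

How it is judged:
On the way, in this order (a step that is already met when the one before it is completed fails the run):
1. the carton lies on its broad face, its top towards the stop (angle between carton's own x axis and vertical above 3.05 rad and linear speed of carton below 0.05 m/s), for 0.2 s.
2. the flat carton presses on the bumper with more than 3.3 N (3.3 mm of its springs) for 0.4 s (angle between carton's own x axis and vertical above 3.05 rad and contact force between carton and jig above 3.3 N), for 0.4 s.
At the end, for the whole second after the job is handed in: the carton lies flat on its broad face (within 5 degrees), its top end still touching the bumper (more than 0.15 N) and square to the stop within 4 degrees, at rest and released (angle between carton's own x axis and vertical above 3.05 rad and angle between the z axis of carton and the x axis of jig, either way round below 0.07 rad and contact force between carton and jig above 0.15 N and linear speed of carton below 0.01 m/s and contact force between carton and the arm below 0.05 N and contact force between carton and the fingers below 0.05 N).
It fails at once if the carton is lifted off the table (height (world z) of carton_center above 0.13 m).
It fails at once if the carton meets the stop before it lies flat (angle between carton's own x axis and vertical below 2.9 rad and contact force between carton and jig above 0.5 N).
It fails at once if the carton is pressed on the stop with more than 14 N (14 mm of its springs) (contact force between carton and jig above 14 N).
It fails at once if the robot pushes the carton with more than 28 N (contact force between the fingers and carton above 28 N).
It fails at once if one of the four loose pots and bottles is shifted by more than 15 mm (distance of any of powder_jar, dappen_dish, polish_grey, pigment_1 from where it was at the start of the episode above 0.015 m).
It also fails if it takes over 61 s, if anything falls off the work surface, if the arm or the gripper's body presses on something with over 40 N, if the wrist force passes 120 N, or if a joint passes its speed limit or range.

### The arm

A 6-joint arm with a two-finger parallel gripper is mounted at the origin on a cart in front of the work surface, level with it; the furniture and walls round the work are solid. World frame = base frame: x ahead of the robot, y to its left, z up, the work surface at z = 0. Lengths are in m, angles in rad, forces in N, time in s.
With the tool pointing down it reaches from about 0.275 to 0.875 m from the base axis. Payload 12.5 kg.
Tool frame: the origin (TCP) lies on the centre line of the jaws, within the pads' length; the fingertips stand r.finger_overhang ahead of it and the grasp point (between the pads) lies 3 mm ahead of it (r.finger_overhang is the distance from the TCP to the fingertips, in m); z points along the fingers, y is the line along which they close (so a half turn about z gives the same grasp; the last joint's range is limited). The gripper opens to 85 mm and grips with 20 to 120 N. Pads are 22 mm wide; open, the fingers measure 114 mm over their backs; the gripper's body (76 mm by 85 mm) begins 54 mm behind the grasp point. The pads swing forward as they close: fully open they stand 13 mm farther back than shut.
Start: joints at [-1.418, 0.351, 1.652, -0, 1.139, -0.085], TCP at [0.13, -0.535, 0.225] pointing down, gripper open.
Joint ranges: [-2.75, 2.75], [-0.79, 2.1], [0.01, 2.65], [-1.57, 4.71], [0.07, 3.14], [-2.87, 2.87]. Speed limits (rad/s): [2.22, 2.22, 2.79, 3.14, 3.14, 3.14].

### API

Orientations are given as a unit quaternion [x, y, z, w].
In Python, from cell import r, optics gives the robot as it stands. The module is installed in compiled form; this text tells all that it offers. Calls block until the motion is done:
- r.move_to(position, orientation): joint-space move of the TCP to a pose.
- r.move_linear(position, rot=None, vel=0.15): straight line of the TCP; rot=None keeps the orientation; vel is the mean speed in m/s.
- r.set_joints(angles): joint-space move.
- r.set_gripper(opening, squeeze=None): opening from 0.0 (shut) to 1.0 (fully open); squeeze is the grip in N (None keeps the last); returns when the fingers have stopped.
- r.sleep(seconds).
- r.inverse_kinematics(position, orientation): joint angles nearest the present ones, or None.
- optics.get_image(name): name is "scene" or "top"; returns a dict with "pixels" (384x512x3 uint8, red, green, blue), "depth" (384x512 float32, m along the optical axis (not along the pixel's ray), 0 where there is no reading), "fx", "fy", "cx", "cy" (pixels), "D" ([k1, k2, p1, p2, k3] as OpenCV has them; the pictures are not rectified), "camera_from_world" (4x4, takes a point from world to camera coordinates). Camera axes: x right, y down, z forward; pixel columns grow to the right and rows downward; lengths in m; the calibration is good to about 2 mm. A picture is of the moment at which its call begins.
A pose or a line that the arm cannot do raises r.PlanningError and nothing moves.
- r.hand_in(): hands the job in; it is judged then, once.
Readings, each from a call of its own:
- r.current_t(): time.
- r.current_q(): joint angles.
- r.current_qvel(): joint speeds.
- r.current_effort(): joint torques, N m.
- r.current_tool_pos(): TCP position.
- r.current_ee_rot(): TCP orientation.
- r.current_contact_force(): force on the tool from outside, world axes, zero at the start.
- r.current_torque(): the same for the moment, N m.
- r.current_opening(): opening from 0.0 (shut) to 1.0 (fully open).
- r.current_finger_force(): force on a finger pad.
Only numpy, scipy, OpenCV 4.12 (cv2) and the standard library are available. Lean on these libraries where they do the work, as an engineer would, in place of code of your own. Each camera call takes 0.05 s, during which the arm holds its last target. There are 200 camera calls.

## Working session

There is one attempt and no reset: what is moved stays moved. The work goes in short steps, each a Python script; the robot and the scene stay as the last script left them, time stands still between calls to the robot, and variables do not carry over. Pictures are saved under pics/ and viewed, at most 12 in all, crops included, and the job is handed in when it is done.

```bash
mkdir -p pics; ls
python3 - <<'E'
from cell import r, optics
import cv2,numpy as np
for n in("scene","top"):
    d=optics.get_image(n); np.savez(f"{n}0.npz",**{k:np.asarray(v) for k,v in d.items()})
    cv2.imwrite(f"pics/{n}0.png",d["pixels"][:,:,::-1])
    print(n,d["fx"],d["cx"],d["cy"],d["D"],np.linalg.inv(d["camera_from_world"]).round(3).tolist(),(d["depth"]>0).mean())
print(r.current_t(),r.finger_overhang,r.current_contact_force(),r.current_ee_rot())
E
```

```text
pics
scene 355.9060859979677 259.30141937220657 183.9684597540805 [-0.05164302  0.          0.          0.          0.        ] [[-0.725, 0.439, -0.531, 1.07], [0.689, 0.48, -0.543, 0.452], [0.017, -0.759, -0.651, 0.637], [0.0, 0.0, 0.0, 1.0]] 0.9958953857421875
top 441.79995330366137 255.0169152870489 194.8245616408065 [0.00829206 0.         0.         0.         0.        ] [[-0.007, -0.987, 0.159, 0.481], [-1.0, 0.005, -0.012, -0.006], [0.011, -0.159, -0.987, 1.132], [0.0, 0.0, 0.0, 1.0]] 0.995819091796875
0.1 0.022 [-0.1541946  -0.48392721  0.39238217] [ 9.92938165e-01  1.18631879e-01 -2.76023618e-05 -5.26335361e-04]
```

View pics/scene0.png

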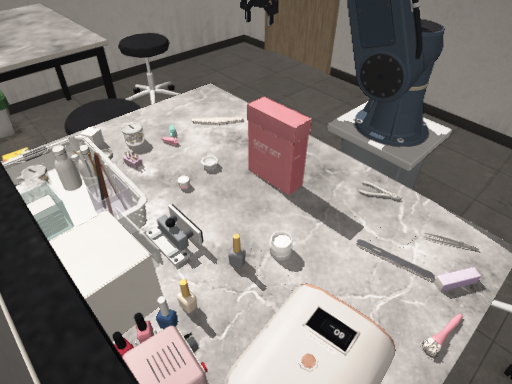

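View pics/top0.png

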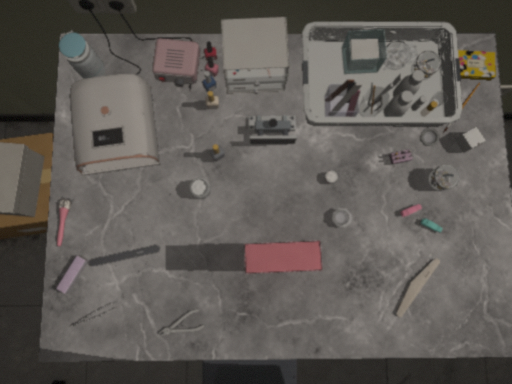

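The scene view shows the pink carton at about (278,145), bumper at about (178,225), and jar, bottle, dish and pot around (282,245), (237,250), (209,163) and (183,183). In the top view, the carton top is at (283,257), the bumper at (273,138), the jar at (199,188), the dish at (341,217), the pot at (331,177) and the bottle at (217,152).

```bash
cat > h.py <<'E'
import cv2,numpy as np
def cloud(d):
    h,w=d["depth"].shape; v,u=np.mgrid[:h,:w]
    K=np.array([[d["fx"],0,d["cx"]],[0,d["fy"],d["cy"]],[0,0,1]],float)
    n=cv2.undistortPoints(np.stack([u,v],-1).reshape(-1,1,2).astype(float),K,np.asarray(d["D"],float)).reshape(h,w,2)
    z=d["depth"][...,None]; p=np.concatenate([n*z,z],-1)
    M=np.linalg.inv(d["camera_from_world"]); return p@M[:3,:3].T+M[:3,3]
def pink(d):
    hsv=cv2.cvtColor(d["pixels"],cv2.COLOR_RGB2HSV); H,S,V=np.moveaxis(hsv,-1,0)
    return ((H>168)|(H<6))&(S>90)&(V>60)
def rect(xy): # centre, sizes, and angle of the short/long sides
    c,s,a=cv2.minAreaRect((xy*1000).astype(np.float32)); return np.round(c,1),np.round(s,1),round(a,2)
E
python3 - <<'E'
from h import *
d={k:v for k,v in np.load("top0.npz").items()}; P=cloud(d)
m=pink(d); box=np.zeros_like(m); box[225:290,230:335]=1
t=P[m&box&(np.abs(P[...,2]-.21)<.008)]; print("carton top",rect(t[:,:2]),np.median(t[:,2]),len(t))
for n,(u0,u1,v0,v1) in dict(jar=(180,215,172,205),dish=(325,355,203,232),pot=(320,342,167,188),bottle=(205,230,140,165)).items():
    q=P[v0:v1,u0:u1].reshape(-1,3); q=q[q[:,2]>.012]; print(n,rect(q[:,:2]),q[:,2].max().round(3),len(q))
# jig
Q=P[105:150,238:308]; C=d["pixels"][105:150,238:308]
for lo,hi in((.008,.022),(.04,.062),(.062,.08)):
    q=Q[(Q[...,2]>lo)&(Q[...,2]<hi)]; print("jig",lo,rect(q[:,:2]),q.min(0).round(3),q.max(0).round(3),len(q))
cv2.imwrite("pics/jig.png",cv2.resize(d["pixels"][95:160,230:316,::-1],None,fx=8,fy=8,interpolation=cv2.INTER_CUBIC))
s={k:v for k,v in np.load("scene0.npz").items()}; PS=cloud(s)
Q=PS[195:270,135:215]; q=Q[(Q[...,2]>.008)&(Q[...,2]<.075)]
for lo,hi in((.008,.022),(.025,.055),(.055,.08)):
    k=q[(q[:,2]>lo)&(q[:,2]<hi)]; print("jigS",lo,rect(k[:,:2]),k.min(0).round(3),k.max(0).round(3),len(k))
cv2.imwrite("pics/jigS.png",cv2.resize(s["pixels"][190:275,130:220,::-1],None,fx=6,fy=6,interpolation=cv2.INTER_CUBIC))
E
```

```text
carton top (array([499.8, -73.9]), array([ 56.7, 154.1]), 2.07) 0.21017261236749907 2027
jar (array([584.2,  73.3]), array([255.7,  50.9]), 26.5) 1.132 360
dish (array([ 538.4, -139.1]), array([ 48., 287.]), 32.86) 1.132 302
pot (array([ 707.7, -214.8]), array([29. , 29.7]), 44.31) 0.028 123
bottle (array([634.7,  30. ]), array([314.2,  34.4]), 19.25) 1.132 171
jig 0.008 (array([835.8, -81.4]), array([153.2,  80.6]), 89.89) [ 0.795 -0.158  0.008] [ 0.876 -0.005  0.022] 342
jig 0.04 (array([822.8, -81.2]), array([ 60.3, 151.2]), 4.37) [ 0.794 -0.154  0.04 ] [ 0.859 -0.007  0.062] 653
jig 0.062 (array([ 847.4, -102.6]), array([ 36.2, 115. ]), 27.42) [ 0.805 -0.151  0.062] [ 0.879 -0.055  0.078] 98
jigS 0.008 (array([ 846.9, -110.5]), array([ 79.3, 220.8]), 6.6) [ 0.795 -0.222  0.008] [ 0.882 -0.001  0.022] 719
jigS 0.025 (array([ 832. , -109.3]), array([ 77.4, 221.5]), 14.46) [ 0.794 -0.221  0.025] [ 0.883 -0.003  0.055] 934
jigS 0.055 (array([826.2, -97.8]), array([ 66.8, 193.2]), 20.78) [ 0.795 -0.194  0.055] [ 0.878 -0.003  0.075] 356
```

View pics/jig.png

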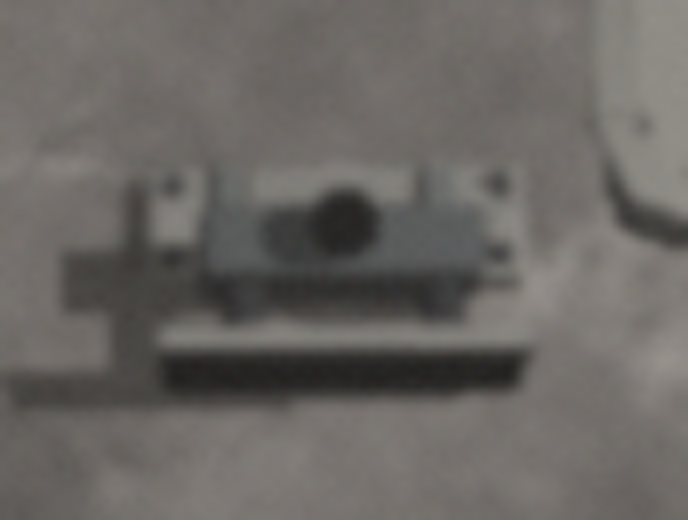

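View pics/jigS.png

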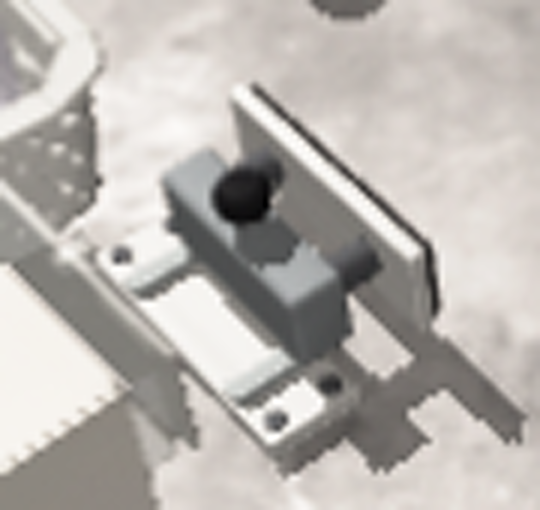

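The top crop shows the bumper's black strip between about (250,139) and (296,144) full px, with the white bar behind it and grey carriage and knob at (273,122). The scene crop confirms a thin black rubber face on a white bar standing ahead of the plate.

```bash
cat >> h.py <<'E'
def cast(d,uv,z):
    K=np.array([[d["fx"],0,d["cx"]],[0,d["fy"],d["cy"]],[0,0,1]],float)
    n=cv2.undistortPoints(np.asarray(uv,float).reshape(-1,1,2),K,np.asarray(d["D"],float)).reshape(-1,2)
    M=np.linalg.inv(d["camera_from_world"]); r=np.c_[n,np.ones(len(n))]@M[:3,:3].T
    return M[:3,3]+r*((z-M[2,3])/r[:,2])[:,None]
def bumper(d):
    g=cv2.cvtColor(d["pixels"],cv2.COLOR_RGB2GRAY).astype(float); up=[];lo=[]
    for u in range(253,293):
        c=g[130:150,u]; k=np.diff(c); a=k[:12].argmin(); b=7+k[7:].argmax()
        w=-k[max(a-1,0):a+2]; up.append((u,130.5+a+(w*[-1,0,1]).sum()/w.sum()))
        w=k[b-1:b+2]; lo.append((u,130.5+b+(w*[-1,0,1]).sum()/w.sum()))
    out=[]
    for uv,z in((up,.056),(lo,.014)):
        p=cast(d,uv,z); f=np.polyfit(p[:,1],p[:,0],1); e=p[:,0]-np.polyval(f,p[:,1]); k=abs(e)<2e-3
        f=np.polyfit(p[k,1],p[k,0],1); out.append((np.polyval(f,-.08).round(4),np.degrees(np.arctan(-f[0])).round(2),k.sum(),e.std().round(4)))
    return out
E
python3 - <<'E'
from h import *
d={k:v for k,v in np.load("top0.npz").items()}; P=cloud(d)
print("bumper x at y=-.08, yaw deg, upper/lower edge",bumper(d))
print("bumper ends",cast(d,[(250.3,138.8),(296.3,138.8)],.056).round(3).tolist())
m=pink(d); 
for rows,cols,n in(((240,275),(225,265),"left/bottom"),):pass
box=np.zeros_like(m); box[225:290,230:335]=1
# carton top edges: mean row of top mask along long edges
t=m&box&(np.abs(P[...,2]-.21)<.008)
hi=[(u,np.flatnonzero(t[:,u])[0]-.5) for u in range(250,316)]; lo=[(u,np.flatnonzero(t[:,u])[-1]+.5) for u in range(250,316)]
for e in(hi,lo):
    p=cast(d,e,.21); f=np.polyfit(p[:,1],p[:,0],1); print("carton edge",np.polyval(f,-.074).round(4),"yaw",np.degrees(np.arctan(-f[0])).round(2))
for n,u in dict(jar=(198,188),dish=(341,217),pot=(331,177),bottle=(216,148)).items(): print(n,cast(d,[u],dict(jar=.045,dish=.021,pot=.023,bottle=.088)[n]).round(3))
from cell import r
from scipy.spatial.transform import Rotation as R
# fingers: tool down with jaw line along y (long side across push), check reach for push poses
for x in (.40,.42,.55,.6,.65): 
    for pitch in (0,30,45):
        o=(R.from_euler('y',-pitch,degrees=True)*R.from_euler('x',180,degrees=True)).as_quat()
        print(x,pitch,[r.inverse_kinematics([x,-.075,z],o) is not None for z in(.03,.05,.15,.2)],end=' ')
E
```

```text
bumper x at y=-.08, yaw deg, upper/lower edge [(np.float64(0.798), np.float64(-0.15), np.int64(40), np.float64(0.0001)), (np.float64(0.7945), np.float64(3.13), np.int64(39), np.float64(0.0009))]
bumper ends [[0.797, -0.008, 0.056], [0.797, -0.124, 0.056]]
carton edge 0.5281 yaw 2.01
carton edge 0.4717 yaw 2.14
jar [[0.674 0.123 0.045]]
dish [[ 0.602 -0.237  0.021]]
pot [[ 0.705 -0.214  0.023]]
bottle [[0.765 0.076 0.088]]
0.4 0 [True, True, True, True] 0.4 30 [True, True, True, True] 0.4 45 [True, True, True, True] 0.42 0 [True, True, True, True] 0.42 30 [True, True, True, True] 0.42 45 [True, True, True, True] 0.55 0 [True, True, True, True] 0.55 30 [True, True, True, True] 0.55 45 [True, True, True, True] 0.6 0 [True, True, True, True] 0.6 30 [True, True, True, True] 0.6 45 [True, True, True, True] 0.65 0 [True, True, True, True] 0.65 30 [True, True, True, True] 0.65 45 [True, True, True, True]
```

```bash
cat >> h.py <<'E'
from scipy.spatial.transform import Rotation as R
def down(yaw): return (R.from_euler('z',yaw)*R.from_euler('x',np.pi)).as_quat()
E
python3 - <<'E'
from h import *
from cell import r,optics
y=np.radians(2.07); q=down(y); L=lambda x:-.074+(x-.5)*np.tan(y)
r.move_linear([.2,-.36,.33],vel=.2)
r.move_to([.415,L(.415),.33],q)
r.move_linear([.425,L(.425),.195],vel=.12)
print(r.current_t(),r.current_contact_force())
r.move_linear([.485,L(.485),.195],vel=.04); print(r.current_tool_pos(),r.current_contact_force())
d=optics.get_image("scene"); cv2.imwrite("pics/s1.png",d["pixels"][:,:,::-1])
P=cloud(d); m=pink(d)&(P[...,2]>.02); m[:70]=0; m[230:]=0
p=P[m]; p=p[(abs(p[:,0]-.52)<.2)&(abs(p[:,1]+.07)<.12)]; print(len(p),p[:,2].max(),p[p[:,2]>.17].mean(0),p[p[:,2]<.04].mean(0) if (p[:,2]<.04).any() else None)
E
```

```text
3.9333 [ 0.51756776 -0.56296222  0.05542667]
[ 0.484863   -0.07456224  0.19501323] [-0.39411107  1.49445603 -0.83323697]
3613 0.2174356424808852 [ 0.51318345 -0.04995923  0.19567358] [ 0.52120816 -0.05012836  0.03020542]
```

View pics/s1.png

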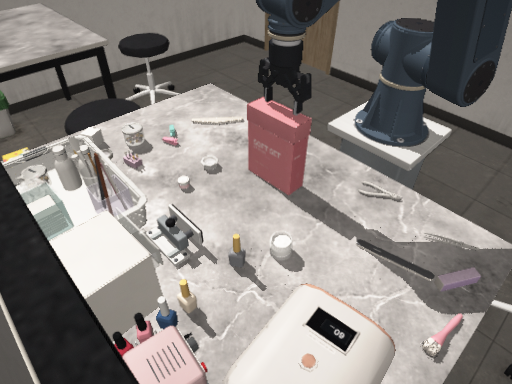

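The scene shows the open fingers behind the carton at about (285,100), its base still at (290,185); the top has risen to 0.217 m, which means about 0.13 rad of tilt. I continue the push.

Run:
```python
from h import *
from cell import r,optics
y=np.radians(2.07); L=lambda x:-.074+(x-.5)*np.tan(y)
def top():
    d=optics.get_image("scene"); P=cloud(d); m=pink(d)&(P[...,2]>.02); m[:70]=0; m[250:]=0
    p=P[m]; p=p[(p[:,0]>.4)&(p[:,0]<.8)&(abs(p[:,1]+.07)<.12)]; return p[:,2].max().round(3),p[:,0].max().round(3),d
for x in(.50,.512,.522,.53,.54):
    r.move_linear([x,L(x),.195],vel=.04); h,xm,d=top(); print(x,h,xm,r.current_contact_force().round(2))
    if h<.19: break
r.sleep(1.0); h,xm,d=top(); print(h,xm,r.current_t())
cv2.imwrite("pics/s2.png",d["pixels"][:,:,::-1])
```

```text
0.5 0.226 0.535 [0.95 0.84 0.2 ]
0.512 0.23 0.535 [ 0.26 -0.09  0.02]
0.522 0.238 0.535 [ 0.32 -0.11  0.05]
0.53 0.246 0.535 [-0.35 -0.   -0.1 ]
0.54 0.272 0.555 [-0.    0.03 -0.43]
0.264 0.551 9.0583
```

View pics/s2.png

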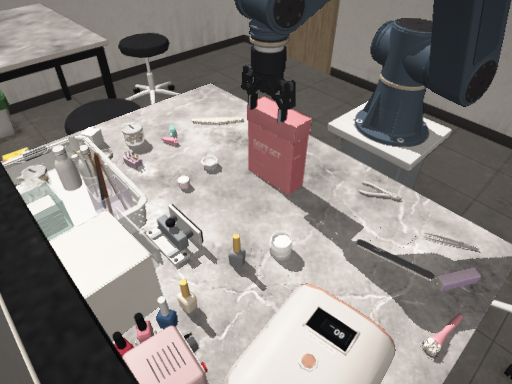

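The carton in this picture is still upright and unmoved (top corners about (248,101) and (309,120)), while the fingers appear at (257,112) and (285,115), above or past its top. I check where the fingertips really are by depth.

Run:
```python
from h import *
from cell import r,optics
print(r.current_tool_pos(),r.current_ee_rot(),r.current_opening(),r.current_contact_force())
d=optics.get_image("scene"); P=cloud(d); g=d["pixels"].max(-1)
m=(g<70); m[:60]=0;m[125:]=0;m[:,:235]=0;m[:,305:]=0
p=P[m]; print("dark pts",len(p)); 
for lo in np.arange(.14,.36,.02):
    k=p[(p[:,2]>lo)&(p[:,2]<lo+.02)&(p[:,0]>.3)]
    if len(k): print(lo.round(2),len(k),k.min(0).round(3),k.max(0).round(3))
w=np.linalg.inv(d["camera_from_world"])
def proj(X):
    c=np.asarray(d["camera_from_world"])@np.append(X,1); return (c[0]/c[2]*d["fx"]+d["cx"]).round(),(c[1]/c[2]*d["fy"]+d["cy"]).round()
print("tips",proj([.54,-.02,.18]),proj([.54,-.12,.18]),"carton top +x corners",proj([.53,.004,.21]),proj([.53,-.152,.21]), proj([.53,-.152,0.]))
c=P[pink(d)&(np.arange(384)[:,None]<230)&(np.arange(384)[:,None]>70)]; c=c[(c[:,0]>.4)&(c[:,0]<.7)&(abs(c[:,1]+.07)<.1)]
for lo in np.arange(0,.22,.03):
    k=c[(c[:,2]>lo)&(c[:,2]<lo+.03)]; print(lo.round(2),len(k),np.percentile(k[:,0],[5,50,95]).round(3))
cv2.imwrite("pics/s3.png",cv2.resize(d["pixels"][60:210,220:330,::-1],None,fx=4,fy=4,interpolation=cv2.INTER_CUBIC))
```

```text
[ 0.54002741 -0.07255933  0.19503277] [9.99836799e-01 1.80658235e-02 4.37027602e-05 8.98433273e-06] 0.9955436889587225 [ 0.12028647  0.07734067 -0.13695379]
dark pts 1985
0.2 6 [ 0.54  -0.115  0.217] [ 0.553 -0.112  0.22 ]
0.22 90 [ 0.532 -0.128  0.221] [ 0.554 -0.014  0.24 ]
0.24 110 [ 0.53  -0.131  0.24 ] [ 0.556 -0.011  0.26 ]
0.26 332 [ 0.525 -0.146  0.26 ] [0.559 0.005 0.28 ]
0.28 411 [ 0.523 -0.142  0.28 ] [0.561 0.003 0.3  ]
0.3 491 [ 0.525 -0.141  0.3  ] [0.562 0.    0.32 ]
0.32 206 [ 0.521 -0.134  0.32 ] [ 0.578 -0.005  0.34 ]
0.34 310 [ 0.516 -0.092  0.34 ] [ 0.578 -0.033  0.36 ]
tips (np.float64(281.0), np.float64(136.0)) (np.float64(252.0), np.float64(120.0)) carton top +x corners (np.float64(293.0), np.float64(127.0)) (np.float64(247.0), np.float64(103.0)) (np.float64(247.0), np.float64(169.0))
0.0 395 [0.484 0.527 0.53 ]
0.03 470 [0.485 0.527 0.53 ]
0.06 499 [0.485 0.527 0.531]
0.09 332 [0.48  0.526 0.531]
0.12 563 [0.487 0.528 0.532]
0.15 578 [0.485 0.529 0.533]
0.18 668 [0.478 0.529 0.533]
0.21 40 [0.471 0.529 0.544]
```

View pics/s3.png

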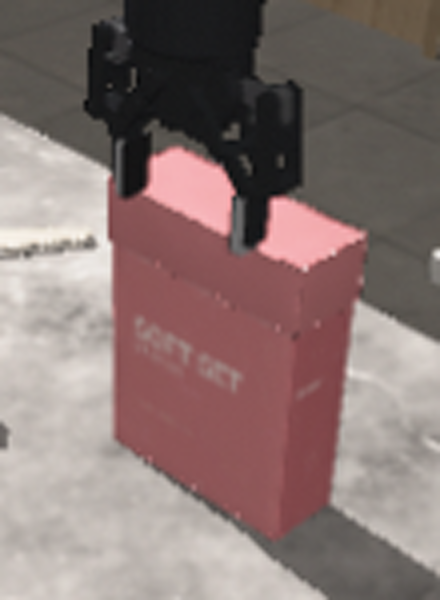

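The crop shows the fingertips at about (257,107) and (281,122) full px, just above the upright carton's top: they passed over it without touching. I measure the true tip height before mending this.

Run:
```python
from h import *
from cell import r,optics
d=optics.get_image("scene"); P=cloud(d); s=d["pixels"].astype(int)
for (u0,u1,v0,v1) in((250,259,98,112),(276,290,108,126)):
    m=(s[...,0]-s[...,1]<25)[v0:v1,u0:u1]; q=P[v0:v1,u0:u1][m]; q=q[(q[:,0]>.5)&(q[:,0]<.6)&(q[:,2]>.15)]
    k=q[q[:,2].argsort()][:12]; print(len(q),k.round(3)[:8].tolist(),q[:,0].min().round(3),q[:,0].max().round(3))
t=optics.get_image("top"); T=cloud(t); a=T.reshape(-1,3); c=t["pixels"].reshape(-1,3).astype(int)
k=a[(abs(a[:,0]-.54)<.06)&(abs(a[:,1]+.072)<.09)&(a[:,2]>.21)]; print("top view",len(k),k.min(0).round(3),k.max(0).round(3))
y=np.radians(2.07); L=lambda x:-.074+(x-.5)*np.tan(y)
```

```text
71 [[0.543, -0.115, 0.216], [0.551, -0.113, 0.217], [0.548, -0.113, 0.218], [0.552, -0.116, 0.219], [0.542, -0.113, 0.219], [0.544, -0.114, 0.22], [0.551, -0.113, 0.22], [0.537, -0.114, 0.22]] 0.531 0.554
127 [[0.53, -0.046, 0.21], [0.546, -0.021, 0.217], [0.541, -0.022, 0.217], [0.545, -0.022, 0.219], [0.551, -0.02, 0.22], [0.548, -0.029, 0.22], [0.55, -0.024, 0.22], [0.547, -0.024, 0.221]] 0.53 0.552
top view 6876 [ 0.48  -0.142  0.21 ] [0.598 0.005 1.132]
```

```bash
cat >> h.py <<'E'
def face(optics):
    "pink carton points seen by the scene camera: max height, max x (robust)"
    d=optics.get_image("scene"); P=cloud(d); p=P[pink(d)]
    p=p[(p[:,0]>.4)&(p[:,0]<.82)&(abs(p[:,1]+.07)<.1)&(p[:,2]>.02)]
    return np.percentile(p[:,2],98).round(3),np.percentile(p[:,0],98).round(3),d
E
python3 - <<'E'
from h import *
from cell import r,optics
y=np.radians(2.07); L=lambda x:-.074+(x-.5)*np.tan(y); Z=.155
r.move_linear([.54,L(.54),.24],vel=.15)
r.move_linear([.41,L(.41),.24],vel=.2)
r.move_linear([.42,L(.42),Z],vel=.12)
print(r.current_t(),face(optics)[:2],r.current_contact_force().round(2))
for x in(.45,.465,.475,.485,.495,.505,.515,.522,.53,.537):
    r.move_linear([x,L(x),Z],vel=.05); f=r.current_contact_force().round(2); h,xm,d=face(optics); print(x,h,xm,f)
    if h<.19: break
    if x==.485 and h<.2 and xm<.535: break
r.sleep(.8); h,xm,d=face(optics); print(h,xm,r.current_t(),r.current_contact_force().round(2))
cv2.imwrite("pics/s4.png",d["pixels"][:,:,::-1])
E
```

```text
11.325 (np.float64(0.209), np.float64(0.533)) [-0.54  0.25 -0.5 ]
0.45 0.21 0.533 [ 0.15 -0.77 -0.87]
0.465 0.212 0.54 [-0.49 -1.27 -1.53]
0.475 0.214 0.552 [-0.6  -0.1   0.59]
0.485 0.215 0.563 [-0.31  0.04  0.18]
0.495 0.216 0.581 [ 0.62  0.28 -0.5 ]
0.505 0.204 0.615 [ 0.15 -0.53  0.05]
0.515 0.06 0.745 [0.98 0.05 0.02]
0.06 0.745 15.525 [ 0.45 -0.44 -0.47]
```

View pics/s4.png

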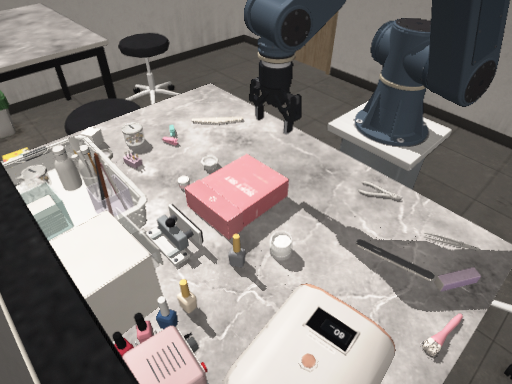

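The carton now lies flat, its top face centred at (238,190) in the scene view, short of the bumper at (190,220). The jar (282,245), bottle (237,250), dish (209,163) and pot (183,183) are all still in place.

Run:
```python
from h import *
from cell import r,optics
r.move_linear([.46,-.07,.155],vel=.15); r.move_linear([.445,-.07,.09],rot=down(0),vel=.12)
t=optics.get_image("top"); T=cloud(t); m=pink(t)&(abs(T[...,2]-.061)<.006); p=T[m]; p=p[(p[:,0]>.5)&(p[:,0]<.8)&(abs(p[:,1]+.07)<.12)]
print("carton flat",rect(p[:,:2]),np.median(p[:,2]),p.min(0),p.max(0)); print("bumper",bumper(t))
d=optics.get_image("scene"); P=cloud(d); s=d["pixels"].astype(int)
q=P[(s[...,0]-s[...,1]<25)&(s.max(-1)<150)]; q=q[(q[:,0]>.41)&(q[:,0]<.48)&(abs(q[:,1]+.07)<.09)&(q[:,2]>.03)]
k=q[q[:,2].argsort()]; print("tips",len(k),k[:10].round(3).tolist())
print(r.current_tool_pos(),r.current_contact_force().round(2),r.current_t())
cv2.imwrite("pics/s5.png",np.hstack([cv2.resize(d["pixels"][60:210,200:320,::-1],(400,500)),cv2.resize(t["pixels"][110:290,200:350,::-1],(400,500))]))
```

```text
carton flat (array([637.3, -68. ]), array([207.1, 153.1]), 2.01) 0.06088301766436266 [ 0.53291316 -0.14695533  0.05500033] [0.74310838 0.01067952 0.06689565]
bumper [(np.float64(0.798), np.float64(-0.15), np.int64(40), np.float64(0.0002)), (np.float64(0.7945), np.float64(3.04), np.int64(39), np.float64(0.0008))]
tips 4664 [[0.444, -0.111, 0.111], [0.455, -0.116, 0.113], [0.455, -0.025, 0.113], [0.442, -0.11, 0.114], [0.456, -0.017, 0.114], [0.45, -0.109, 0.115], [0.453, -0.111, 0.115], [0.455, -0.112, 0.115], [0.438, -0.11, 0.115], [0.446, -0.11, 0.116]]
[ 0.44574336 -0.07015785  0.09068599] [-0.18 -0.15  0.99] 16.85
```

View pics/s5.png

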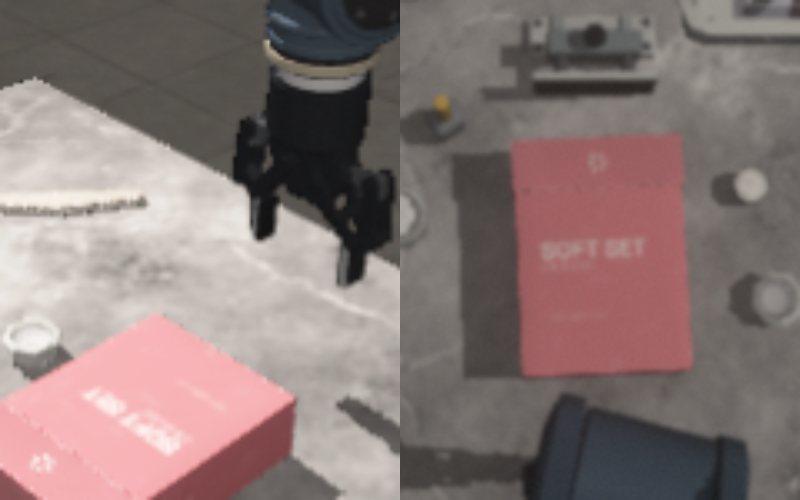

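The left half shows the fingertips about 22 mm above the reported TCP height, as before. The right half (top view) shows the flat carton turned about 2°, heading for the bumper, with bottle, dish and pot well clear of its path.

```bash
cat >> h.py <<'E'
def bar(t):
    "rear edge of the white bumper bar (z=.056): median row -> x"
    g=cv2.cvtColor(t["pixels"],cv2.COLOR_RGB2GRAY).astype(float); uv=[]
    for u in range(254,292):
        k=np.diff(g[125:141,u]); a=int(np.clip(k[2:13].argmax()+2,1,13)); w=np.clip(k[a-1:a+2],0,None); uv.append((u,125.5+a+(w*[-1,0,1]).sum()/max(w.sum(),1)))
    x=cast(t,uv,.056)[:,0]; return np.median(x).round(4),x.std().round(4)
def carton(t):
    T=cloud(t); m=pink(t)&(abs(T[...,2]-.061)<.006); p=T[m]; p=p[(p[:,0]>.5)&(p[:,0]<.83)&(abs(p[:,1]+.07)<.12)]; return rect(p[:,:2])
def avgf(r,n=15):
    f=[]
    for _ in range(n): r.sleep(.02); f.append(r.current_contact_force())
    return np.mean(f,0).round(2)
E
python3 - <<'E'
from h import *
from cell import r,optics
Y=-.069
for z in(.04,.02,.008):
    r.move_linear([.455,Y,z],vel=.1); f=avgf(r,5); print(z,f)
    if abs(f[2])>6: r.move_linear([.455,Y,z+.03]); raise SystemExit("table contact")
print("bar0",bar(optics.get_image("top")),bar({k:v for k,v in np.load("top0.npz").items()}))
f0=avgf(r)
for x in(.505,.53,.55,.56,.566):
    r.move_linear([x,Y,.008],vel=.04); t=optics.get_image("top"); print(x,r.current_t(),(avgf(r,10)-f0).round(2),carton(t),bar(t),bumper(t)[0])
E
```

```text
0.04 [0.07 0.1  0.12]
0.02 [ 0.21 -0.22 -0.19]
0.008 [ 0.47  0.28 -0.06]
bar0 (np.float64(0.8077), np.float64(0.0039)) (np.float64(0.8077), np.float64(0.0029))
0.505 20.125 [ 0.09  0.43 -0.13] (array([638.6, -68.7]), array([205.7, 154.2]), 2.2) (np.float64(0.8077), np.float64(0.004)) (np.float64(0.798), np.float64(-0.15), np.int64(40), np.float64(0.0001))
0.53 21.1167 [ 0.15 -0.02  0.23] (array([649.3, -70.9]), array([202.2, 153. ]), 0.56) (np.float64(0.8076), np.float64(0.004)) (np.float64(0.798), np.float64(-0.18), np.int64(40), np.float64(0.0001))
0.55 21.9833 [-0.01 -0.1  -0.06] (array([674.3, -72.5]), array([193.2, 154. ]), 0.56) (np.float64(0.8077), np.float64(0.004)) (np.float64(0.798), np.float64(-0.14), np.int64(40), np.float64(0.0001))
0.56 22.6 [-0.03  0.35  0.23] (array([684.5, -72. ]), array([150.6, 196.3]), 89.78) (np.float64(0.8076), np.float64(0.004)) (np.float64(0.7979), np.float64(-0.2), np.int64(40), np.float64(0.0001))
0.566 23.1167 [-0.21 -0.06  0.  ] (array([691.9, -72.1]), array([150.7, 192. ]), 89.78) (np.float64(0.8076), np.float64(0.0039)) (np.float64(0.7982), np.float64(-0.09), np.int64(40), np.float64(0.0001))
```

Run:
```python
from h import *
from cell import r,optics
for x in(.569,.572,.574,.576):
    r.move_linear([x,-.069,.008],vel=.02); t=optics.get_image("top"); c=carton(t); print(x,r.current_t(),avgf(r,15),"front",c[0][0]+min(c[1][1] if abs(c[2])>45 else c[1][0],210)/2,c[2],bar(t),bumper(t)[0])
    np.savez(f"t{int(x*1000)}.npz",**{k:np.asarray(v) for k,v in t.items()})
```

```text
0.569 23.6333 [ 0.03 -0.24  0.04] front 790.5 89.78 (np.float64(0.8077), np.float64(0.0029)) (np.float64(0.799), np.float64(0.06), np.int64(40), np.float64(0.0001))
0.572 24.2333 [-0.03  0.26 -0.03] front 793.75 0.57 (np.float64(0.8076), np.float64(0.003)) (np.float64(0.7992), np.float64(0.21), np.int64(40), np.float64(0.0003))Traceback (most recent call last):
  File "<stdin>", line 4, in <module>
  File "h.py", line 23, in bumper
    w=k[b-1:b+2]; lo.append((u,130.5+b+(w*[-1,0,1]).sum()/w.sum()))
                                        ~^~~~~~~~~
ValueError: operands could not be broadcast together with shapes (2,) (3,)
```

Run:
```python
from h import *
from cell import r,optics
g0=cv2.cvtColor(np.load("top0.npz")["pixels"],cv2.COLOR_RGB2GRAY).astype(float)[128:142,256:290].mean(1).round(0); print(g0)
for x in(.574,.576,.578):
    r.move_linear([x,-.069,.008],vel=.02); f=avgf(r,25); t=optics.get_image("top"); c=carton(t); print(x,r.current_t(),f,"front",c[0][0]+min(c[1][1] if abs(c[2])>45 else c[1][0],210)/2,c[2],bar(t))
    print(cv2.cvtColor(t["pixels"],cv2.COLOR_RGB2GRAY).astype(float)[128:142,256:290].mean(1).round(0))
cv2.imwrite("pics/s6.png",cv2.resize(t["pixels"][105:165,230:316,::-1],None,fx=8,fy=8,interpolation=cv2.INTER_CUBIC))
```

```text
[ 76.  63.  53.  53.  59.  67.  79. 102. 121. 122.  93.  55.  40.  37.]
0.574 25.75 [-1.22  0.28 -0.9 ] front 793.7 0.62 (np.float64(0.8081), np.float64(0.0027))
[ 88.  72.  62.  62.  68.  77.  95. 125. 144. 140. 114. 108. 116. 119.]
0.576 26.4667 [-4.55 -0.48  0.81] front 795.3000000000001 0.44 (np.float64(0.809), np.float64(0.0034))
[ 87.  72.  62.  62.  69.  82. 108. 135. 140. 117. 112. 119. 120. 119.]
0.578 27.1833 [-5.78 -0.66  1.48] front 798.5500000000001 0.67 (np.float64(0.811), np.float64(0.0029))
[ 87.  72.  61.  62.  69.  92. 130. 143. 123. 106. 112. 117. 119. 119.]
```

View pics/s6.png

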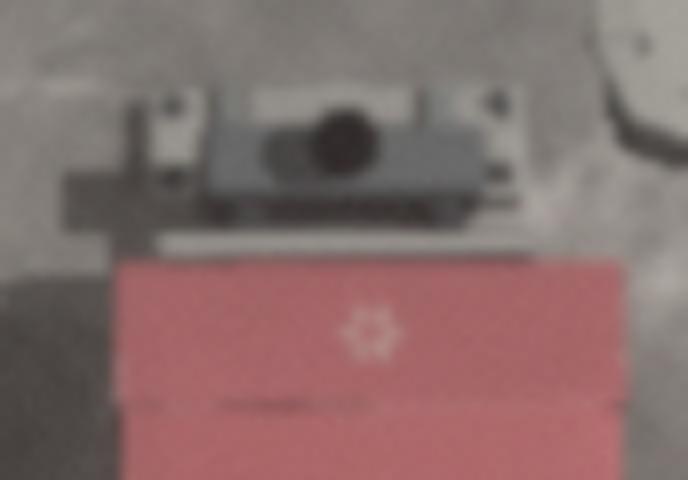

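The crop shows the carton square against the bumper (its front edge level at crop row ~260) with the white bar just behind and pushed towards the carriage. So far the compression is about 3–4 mm, and I go on to about 7.

Run:
```python
from h import *
from cell import r,optics
def rep(x):
    f=avgf(r,25); t=optics.get_image("top"); c=carton(t); g=cv2.cvtColor(t["pixels"],cv2.COLOR_RGB2GRAY).astype(float)[128:142,256:290].mean(1).round(0)
    print(x,r.current_t(),f,"front",c[0][0]+min(c[1][1] if abs(c[2])>45 else c[1][0],210)/2,c[2],bar(t),g.tolist(),r.current_tool_pos().round(4))
for x in(.580,.5815):
    r.move_linear([x,-.069,.008],vel=.02); rep(x)
```

```text
0.58 27.9 [-8.87 -0.95  4.18] front 798.4 0.01 (np.float64(0.8131), np.float64(0.0011)) [87.0, 72.0, 60.0, 62.0, 82.0, 119.0, 142.0, 140.0, 114.0, 108.0, 116.0, 119.0, 119.0, 119.0] [ 0.5792 -0.069   0.0079]
0.5815 28.6167 [-11.96  -1.04   6.82] front 801.0500000000001 0.68 (np.float64(0.8135), np.float64(0.0022)) [87.0, 72.0, 61.0, 62.0, 86.0, 127.0, 143.0, 124.0, 107.0, 111.0, 118.0, 119.0, 119.0, 120.0] [ 0.5802 -0.069   0.0079]
```

Run:
```python
from h import *
from cell import r,optics
def rep(x):
    f=avgf(r,15); t=optics.get_image("top"); c=carton(t); T=cloud(t)
    print(x,r.current_t(),f,"front",c[0][0]+min(c[1][1] if abs(c[2])>45 else c[1][0],210)/2,c[2],bar(t)); return t
r.move_linear([.583,-.069,.008],vel=.02); rep(.583); r.sleep(.9); rep("held")
for x in(.58,.577,.574,.570,.566): r.move_linear([x,-.069,.008],vel=.01); rep(x)
r.move_linear([.53,-.069,.008],vel=.05); r.move_linear([.40,-.069,.06],vel=.15); r.move_linear([.36,-.069,.2],vel=.2); r.sleep(.5)
t=rep("end"); d=optics.get_image("scene")
P=cloud(t); m=pink(t)&(abs(P[...,2]-.061)<.008); p=P[m]; p=p[(p[:,0]>.55)&(p[:,0]<.83)&(abs(p[:,1]+.07)<.12)]
print(carton(t),"plane",np.linalg.lstsq(np.c_[p[:,:2],np.ones(len(p))],p[:,2],rcond=None)[0].round(4))
cv2.imwrite("pics/s7.png",np.hstack([cv2.resize(d["pixels"][130:300,110:310,::-1],(400,500)),cv2.resize(t["pixels"][95:260,180:360,::-1],(400,500))]))
```

```text
0.583 29.1667 [-14.57  -1.41   8.56] front 800.9 0.5 (np.float64(0.8151), np.float64(0.002))
held 30.3667 [-14.35  -1.33   8.79] front 800.8000000000001 89.72 (np.float64(0.815), np.float64(0.002))
0.58 31.1167 [-6.32 -1.31  1.61] front 800.0 0.65 (np.float64(0.8133), np.float64(0.0022))
0.577 31.8667 [-3.42 -0.63 -1.04] front 797.2 0.66 (np.float64(0.8108), np.float64(0.003))
0.574 32.6167 [ 0.12 -0.2  -0.16] front 795.6999999999999 0.57 (np.float64(0.8086), np.float64(0.0035))
0.57 33.4667 [-0.03  0.03 -0.13] front 796.4499999999999 0.58 (np.float64(0.8086), np.float64(0.0024))
0.566 34.3167 [0.15 0.14 0.11] front 796.3000000000001 0.57 (np.float64(0.8086), np.float64(0.0024))
end 37.9417 [0.03 0.15 0.  ] front 795.9 0.16 (np.float64(0.8086), np.float64(0.0035))
(array([691.8, -71.4]), array([208.2, 153.1]), 0.16) plane [ 0.0092 -0.0013  0.0544]
```

View pics/s7.png

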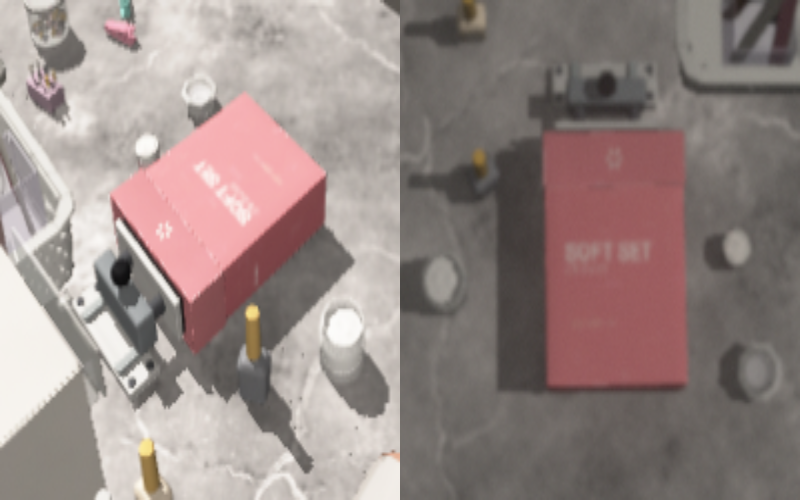

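The picture shows the carton flat and square against the bumper, with the bumper still about 0.9 mm in, the arm clear, and all four bystanders standing where they were.

```bash
python3 -c "
from cell import r
print(r.hand_in(), r.current_t())"
```

```text
the job is handed in; nothing more can be done
the job is handed in; nothing more can be done
```

Job handed in: the carton was tipped flat, pushed square into the bumper to about 7.3 mm, held for over a second, and left flat and touching it with about 0.9 mm of spring still in; the four bystanders look undisturbed in the last picture, and no verdict came back.

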